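# Tip the chute over and feed the coffee balls to the other side

### The arm

A 6-joint arm with a two-finger parallel gripper is mounted at the origin on the work surface. World frame = base frame: x ahead of the robot, y to its left, z up, the work surface at z = 0. Lengths are in m, angles in rad, forces in N, time in s.
With the tool pointing down it reaches from about 0.275 to 0.875 m from the base axis. Payload 12.5 kg.
Tool frame: the origin (TCP) lies on the centre line of the jaws, within the pads' length; the fingertips stand 17 mm ahead of it and the grasp point (between the pads) lies 2 mm behind it (bot.tips_ahead is the distance from the TCP to the fingertips, in m); y points along the fingers, z is the direction in which the jaws open and shut, and the axes are right-handed (so a half turn about y gives the same grasp; the last joint's range is limited). The gripper opens to 85 mm and grips with 20 to 120 N. Pads are 22 mm wide; open, the fingers measure 114 mm over their backs; the gripper's body (76 mm by 85 mm) begins 54 mm behind the grasp point. The pads swing forward as they close: fully open they stand 13 mm farther back than shut.
Start: joints at [1.249, 0.351, 1.652, -0, 1.139, -0.085], TCP at [0.129, 0.535, 0.248] pointing down, gripper open.
Joint ranges: [-2.75, 2.75], [-0.79, 2.1], [0.01, 2.65], [-1.57, 4.71], [0.07, 3.14], [-2.87, 2.87]. Speed limits (rad/s): [2.22, 2.22, 2.79, 3.14, 3.14, 3.14].

### API

Orientations are given as a unit quaternion [w, x, y, z].
In Python, from bench import bot gives the robot as it stands.
- The arm moves only by the shell command python3 -m creep 'ROWS' [FORCE]. ROWS is JSON, a list that holds one entry, the list of rows, each a list of 7 numbers: the shift along the tool's x, y, z scaled (see below), then the turn, a rotation vector about the tool's x, y, z scaled (see below), then the opening, from -1 (shut) to 1 (fully open). In form: [[[x, y, z, rx, ry, rz, grip], ...]]. A call has 1 to 8 rows; each row shifts and turns the pose as measured when the row begins, along the tool's axes as they then stand; what a row does not reach is not made up. The controller multiplies each number of a shift by 15 cm and each number of a turn by 90 degrees. A row lasts 1/10 s, in which the tool goes at most 50 mm and 8.59 degrees, less where a joint would pass 70% of its speed; a pose out of reach is approached as far as the arm can. A call with a number of a shift or a turn outside -1 to 1 is refused whole. A call with a gripper value outside its range is refused whole. The fingers move at their own pace and stop on an object; FORCE is the grip in N (left out, the last holds). Time passes only in rows, so rows that do not move let the fingers close. It gives the time, the measured TCP pose, the force and the opening at its end, in the units of the state.
- bot.observe(): the state, without advancing time (a new reading comes with each control period).
- bot.read_camera(name): name is "scene" or "top"; returns the picture (420x560x3 uint8, red, green, blue); there is no depth.
- bot.camera_model(name): a dict with "vertical_fov" (degrees; the focal length in pixels is half the picture's height over the tangent of half this angle, whatever the lens; pixels are square), "cx", "cy" (the principal point, pixels), "rvec" (rotation vector, rad) and "tvec" (3), from world to camera coordinates, as OpenCV has them. Camera axes: x right, y down, z forward; pixel columns grow to the right and rows downward; lengths in m; the calibration is good to about 2 mm. A picture is of the moment at which its call begins. camera_model takes no time and is no camera call.
- bot.finish_job(): hands the job in, once; it reports no verdict.
Trained networks look in the newest picture that a camera, given by its name, has taken for a name from the list of things; names that differ only in an ending like _2 or _b are one class to them, and where a whole thing is asked for, a point or a joint stands for the part that bears it (a point fixed in the world has none). Each returns a list of dicts, best first, with "p" (0 to 1); they miss things now and then, are a little off and sometimes report something else, mostly with a low value. They report only what shows in the picture. A call takes as long as a camera call. They do not tell look-alikes from the thing itself.
- bot.boxes_of(thing, camera): "at" ([x, y, z] in m, in world coordinates, good to about 4 mm: the middle of the surface that is visible of it).
- bot.outline_of(thing, camera): "region" (420x560 bool, what is visible of it).
- bot.spot_point(thing, camera): "at" ([x, y, z] in m, in world coordinates, good to about 4 mm: a listed point, or the origin of a listed thing).
The state is a dict: "time": time; "joint_pos": joint angles; "joint_velocities": joint speeds; "joint_efforts": joint torques, N m; "ee_pos": TCP position; "tcp_rot": TCP orientation; "contact_force": force on the tool from outside, world axes, zero at the start; "ft_torque": the same for the moment, N m; "opening": finger opening in m.
Only numpy, scipy, OpenCV 4.12 (cv2) and the standard library are available. Lean on these libraries where they do the work, as an engineer would, in place of code of your own. Each camera call takes 0.05 s, during which the arm holds its last target.

### The job

The chute is set for the wrong side: with a fingertip, press down the raised end of the seesaw rocker so that it tips over and stays tipped the other way. Then push the feed lane's shutter fully open by its tab and let all four waiting coffee balls roll down that other chute into its tray. Only push, do not pick anything up; do not touch the balls, and leave the trays and the things standing around where they are.

Things in the scene. Friction and masses are not known exactly. Their poses are not given: they have to be found in the camera images.
- sorter: Two-way tipping chute, fixed. Origin on the table below the rocker's pivot (122 mm up); x points up along the steel feed lane (away from the robot at yaw 0), y left, z up; yaw within 0.3 rad. In its frame: lane x 28 to 285 mm, 44 mm wide inside, wall tops rising from 200 to 241 mm; an exit chute on each side, y 108 to 192 mm, walls below 125 mm.
- rocker (a joint): Seesaw gate: aluminium trough, 200 x 46 mm, across the lane's end, hinged mid-length about the sorter's x. Rests at -0.34 (left, +y, end low: balls go left) or +0.34 rad (right end low: balls go right), may start at either. Top-heavy (steel weight at the middle, to 74 mm above the pivot): past level it falls over by itself and stays. Under 2 N on a pad tips it.
- pad_left (a point): Top centre of the left finger pad: a rubber-faced lug, 42 mm (sorter x) by 32 mm (y), on the rocker's robot-facing side. In the sorter's frame at x -47, y 88 mm, 14 mm above the pivot when level; 29 mm higher or lower when tipped. Free space beneath it.
- pad_right (a point): The same on the right-hand end (88 mm to the right of the pivot).
- shutter (a joint): Steel slide shutter across the feed lane, holding the balls back. 0 = shut, 0.050 m = fully open, at its stop: it slides to the sorter's +y (left), needs about 2 N and stays where it is left.
- shutter_tab (a point): Middle of the top edge of the shutter's upright finger tab: a steel plate 34 mm along the sorter's x, 6 mm along y, its lower edge 50 mm below the top. The lane's walls end about 60 mm below the tab's top here. Moves with the shutter; push its right-hand (-y) face towards +y.
- tray_left: Loose open wooden tray, 130 x 160 x 45 mm, walls 7 mm, under the end of the left (+y) chute. Origin at the middle of its underside, x and y along its sides, z up.
- tray_right: The same tray under the end of the right (-y) chute.
- ball1: Pressed coffee ball, dark brown, 36 mm across, about 15 g; origin at its centre. First in the queue, resting against the shutter.
- ball2: Pressed coffee ball, dark brown, 36 mm across, about 15 g; origin at its centre. Number 2 in the queue in the feed lane.
- ball3: Pressed coffee ball, dark brown, 36 mm across, about 15 g; origin at its centre. Number 3 in the queue in the feed lane.
- ball4: Pressed coffee ball, dark brown, 36 mm across, about 15 g; origin at its centre. Number 4 in the queue in the feed lane.
- tin: Sealed sample tin, 62 mm across, 78 mm high, standing on the table in front of the rocker. Origin at the middle of its underside. A bystander, to be left alone.
- screwdriver: Screwdriver with blue handle, 160 mm long, lying on the table at the front right. Origin at the middle of its underside. A bystander, to be left alone.
- timer: White digital timer, 50 x 75 x 22 mm, lying at the front left. Origin at the middle of its underside. A bystander, to be left alone.
- mug: White mug, 72 mm across, 85 mm high, behind the left chute. Origin at the middle of its underside. A bystander, to be left alone.
- jar: Amber glass jar, 64 mm across, 90 mm high, behind the left tray. Origin at the middle of its underside. A bystander, to be left alone.
- bowl: White cupping bowl, 96 mm across, 50 mm high, behind the right chute. Origin at the middle of its underside. A bystander, to be left alone.
- spoon: Cupping spoon, 140 mm long, lying behind the right tray. Origin at the middle of its underside. A bystander, to be left alone.
Not all that is in view belongs to the job. What is shaped like the ball1 but green is not meant. Leave any yellow look-alike of the tray_right alone.

How it is judged:
On the way, in this order (a step that is already met when the one before it is completed fails the run):
1. the rocker has been tipped over to its other side while the shutter is still shut (distance of pad_left from where it was at the start of the episode above 0.04 m and (value of joint rocker below -0.28 rad or value of joint rocker above 0.28 rad) and value of joint shutter below 0.01 m), for 0.2 s.
2. the shutter has been pushed open (value of joint shutter above 0.04 m), for 0.1 s.
At the end, for the whole second after the job is handed in: The rocker rests on the stop opposite to where it started (beyond 0.28 rad of 0.34), the shutter is at least 40 of its 50 mm open, and all four balls lie inside the tray on the rocker's low side (distance of pad_left from where it was at the start of the episode above 0.04 m and value of joint shutter above 0.04 m and ((value of joint rocker below -0.28 rad and (x of ball1 in the frame of tray_left between -0.06 and 0.06 m and y of ball1 in the frame of tray_left between -0.075 and 0.075 m and z of ball1 in the frame of tray_left between 0 and 0.045 m and x of ball2 in the frame of tray_left between -0.06 and 0.06 m and y of ball2 in the frame of tray_left between -0.075 and 0.075 m and z of ball2 in the frame of tray_left between 0 and 0.045 m and x of ball3 in the frame of tray_left between -0.06 and 0.06 m and y of ball3 in the frame of tray_left between -0.075 and 0.075 m and z of ball3 in the frame of tray_left between 0 and 0.045 m and x of ball4 in the frame of tray_left between -0.06 and 0.06 m and y of ball4 in the frame of tray_left between -0.075 and 0.075 m and z of ball4 in the frame of tray_left between 0 and 0.045 m)) or (value of joint rocker above 0.28 rad and (x of ball1 in the frame of tray_right between -0.06 and 0.06 m and y of ball1 in the frame of tray_right between -0.075 and 0.075 m and z of ball1 in the frame of tray_right between 0 and 0.045 m and x of ball2 in the frame of tray_right between -0.06 and 0.06 m and y of ball2 in the frame of tray_right between -0.075 and 0.075 m and z of ball2 in the frame of tray_right between 0 and 0.045 m and x of ball3 in the frame of tray_right between -0.06 and 0.06 m and y of ball3 in the frame of tray_right between -0.075 and 0.075 m and z of ball3 in the frame of tray_right between 0 and 0.045 m and x of ball4 in the frame of tray_right between -0.06 and 0.06 m and y of ball4 in the frame of tray_right between -0.075 and 0.075 m and z of ball4 in the frame of tray_right between 0 and 0.045 m)))); the robot touches nothing.
It fails at once if the robot touches a ball (over 0.5 N) (contact force between any of the fingers, the arm and ball1 above 0.5 N or contact force between any of the fingers, the arm and ball2 above 0.5 N or contact force between any of the fingers, the arm and ball3 above 0.5 N or contact force between any of the fingers, the arm and ball4 above 0.5 N).
It fails at once if a ball is lifted or carried (higher than 250 mm above the table) (height (world z) of any of ball1, ball2, ball3, ball4 above 0.25 m).
It fails at once if a tray or a bystander is moved by more than 30 mm (distance of any of tin, screwdriver, timer, mug, jar, bowl, spoon, tray_left, tray_right from where it was at the start of the episode above 0.03 m).
It also fails if it takes over 38 s, if anything falls off the work surface, if the arm or the gripper's body presses on something with over 40 N, if the wrist force passes 120 N, or if a joint passes its speed limit or range.

## Working session

There is one attempt and no reset: what is moved stays moved. The work goes in short steps, Python scripts to look and compute and a shell command to move; the robot and the scene stay as the last step left them, time stands still between calls to the robot, and variables do not carry over. Pictures are saved under pics/ and viewed, and the job is handed in when it is done.

```bash
ls; mkdir -p pics; python3 - <<'E'
from bench import bot
import cv2
s=bot.observe(); print({k:(v if not hasattr(v,'tolist') else v.tolist()) for k,v in s.items()})
for c in("scene","top"):
    im=bot.read_camera(c); cv2.imwrite(f"pics/{c}0.png",im[:,:,::-1])
    print(c,bot.camera_model(c))
    for t in("pad_left","pad_right","shutter_tab","sorter","tray_left","tray_right","tin"):
        print(t,[(r["p"],[round(float(x),3) for x in r["at"]]) for r in bot.spot_point(t,c)][:3])
E
```

```text
pics
{'time': 0.0, 'joint_pos': [1.2493733977274575, 0.3512208548308883, 1.6524284964522569, -2.4538526590775435e-05, 1.1390959992546756, -0.0845674523554977], 'joint_velocities': [0.0005375438831135392, 0.00040836812414555873, 0.0023646412676101396, -0.001320086586490568, 0.0018919681720612547, -0.0001384058126145786], 'joint_efforts': [-0.000934812160267029, -50.6097686290741, -29.14103329181671, -0.00011800772881542798, 0.004475326422834769, 9.97710662886675e-05], 'ee_pos': [0.12891999855661387, 0.534355886188155, 0.24776515932411575], 'tcp_rot': [-0.7017534946115814, 0.7025550147944162, -0.0836162703150054, 0.08346737881507178], 'contact_force': [-0.5647488617296725, 1.3129102029967952, -0.9316722385237135], 'ft_torque': [-0.016199699779171173, 0.020464775100162282, -0.004474029431603926], 'opening': 0.08562939060619547}
scene {'vertical_fov': 51.954109657258215, 'cx': 288.88143303114464, 'cy': 200.16250281347456, 'rvec': array([ 1.92381829,  1.35624147, -0.66122167]), 'tvec': array([-0.13229115, -0.19294456,  1.55316418])}
pad_left [(0.79, [0.502, 0.019, 0.168])]
pad_right [(0.9
[... 197 characters left out ...]
51.80158334358873, 'cx': 283.6879137079427, 'cy': 205.30125420199607, 'rvec': array([ 2.19067826, -2.17430731,  0.1286486 ]), 'tvec': array([-0.04158845,  0.51191942,  1.55118766])}
pad_left [(0.86, [0.504, 0.015, 0.169])]
pad_right [(0.64, [0.656, -0.107, 0.198]), (0.6, [0.452, -0.144, 0.107])]
shutter_tab [(0.58, [0.584, -0.091, 0.262])]
sorter [(0.59, [0.526, -0.069, -0.002]), (0.48, [0.553, -0.362, 0.001])]
tray_left [(0.79, [0.608, 0.184, -0.002]), (0.35, [0.724, -0.133, 0.207]), (0.32, [0.63, -0.219, -0.001])]
tray_right [(0.95, [0.214, -0.385, -0.006]), (0.71, [0.454, -0.325, -0.001]), (0.29, [0.583, -0.089, 0.262])]
tin [(0.53, [0.686, -0.119, 0.202]), (0.48, [0.387, -0.03, -0.002])]
```

View pics/scene0.png

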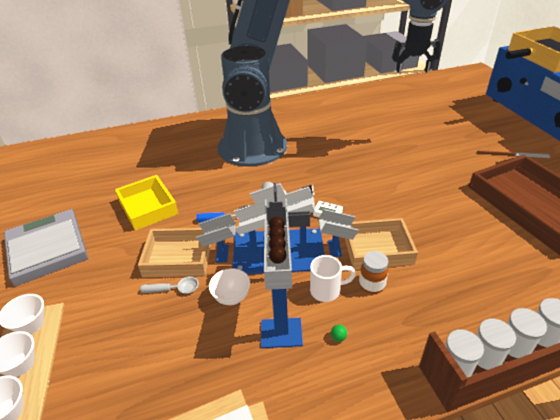

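View pics/top0.png

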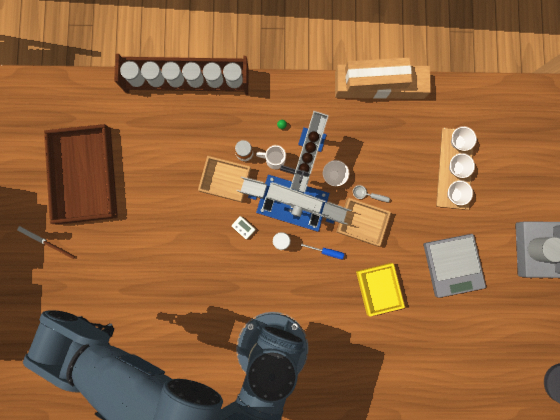

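```bash
python3 - <<'E'
import numpy as np
pl=np.array([.503,.017]);pr=np.array([.452,-.14]);
d=pl-pr; print(np.linalg.norm(d)); yaw=np.arctan2(-d[0],d[1]); print(yaw)
for o in [yaw, -0.3]:
  R=np.array([[np.cos(o),-np.sin(o)],[np.sin(o),np.cos(o)]])
  mid=(pl+pr)/2
  print(mid+R@[.047,0], R.T@(np.array([.582,-.09])-np.array([.5265,-.07])), np.arctan2(-.07-mid[1],.5265-mid[0]))
E
```

```text
0.1650757401921918
-0.31408786912710285
[ 0.52220069 -0.07602061] [ 0.05896384 -0.0018749 ] -0.17176015132820352
[ 0.52240081 -0.07538945] [ 0.05893158 -0.00270536] -0.17176015132820352
```

Left pad is raised (z≈0.168 against 0.107 for the right), so the balls must go left. In the top picture the sorter is at about (295,200), the wooden trays at (227,178) and (365,222), and the yellow look-alike at (380,290). I'll work out the tool axes next.

```bash
cat > h.py <<'E'
from bench import bot
import numpy as np
from scipy.spatial.transform import Rotation as Ro
def pose():
    s=bot.observe(); q=s['tcp_rot']; return np.array(s['ee_pos']),Ro.from_quat([q[1],q[2],q[3],q[0]]),s
def to(target,yaw=-0.305):
    p,R,s=pose(); M=R.as_matrix(); d=M.T@(np.array(target)-p)
    ex=np.array([np.cos(yaw),np.sin(yaw),0]); best=None
    for sg in(1,-1):
        x=sg*ex; y=np.array([0,0,-1.]); z=np.cross(x,y)
        r=(R.inv()*Ro.from_matrix(np.c_[x,y,z])).as_rotvec()
        if best is None or np.linalg.norm(r)<np.linalg.norm(best): best=r
    print("t",s['time'],"p",p.round(4),"F",np.round(s['contact_force'],1),"open",round(s['opening'],4),"\nj",np.round(s['joint_pos'],2))
    print("axes cols\n",M.round(2)); print("shift units total",(d/.15).round(3),"mm",(d*1e3).round(1),"turn units",(best/(np.pi/2)).round(3),"deg",np.degrees(best).round(1))
E
python3 -c "
from h import *
to([.500,.0235,.30])"
```

```text
t 0.8 p [0.129  0.5346 0.2483] F [-0.4 -0.8 -0.4] open 0.085 
j [ 1.25  0.35  1.65 -0.    1.14 -0.08]
axes cols
 [[ 0.97  0.    0.23]
 [-0.23 -0.    0.97]
 [ 0.   -1.   -0.  ]]
shift units total [ 3.204 -0.345 -2.732] mm [ 480.6  -51.7 -409.8] turn units [0.    0.043 0.   ] deg [0.  3.9 0. ]
```

```bash
python3 -m creep '[[[0,-0.17,0,0,0.043,0,-1],[0.1,-0.17,-0.08,0,0,0,-1],[0.2,0,-0.17,0,0,0,-1],[0.2,0,-0.17,0,0,0,-1],[0.2,0,-0.17,0,0,0,-1],[0.2,0,-0.17,0,0,0,-1],[0.2,0,-0.17,0,0,0,-1],[0.2,0,-0.17,0,0,0,-1]]]'; python3 -c "
from h import *
to([.500,.0235,.26])"
```

```text
time: 1.6
ee_pos: [0.2673, 0.3138, 0.3012]
tcp_rot: [0.7, -0.699, 0.105, -0.106]
contact_force: [1.0, -0.1, -0.8]
opening: -0.0001
t 1.6 p [0.2673 0.3138 0.3012] F [ 1.  -0.1 -0.8] open -0.0001 
j [ 0.75  0.03  1.91 -0.    1.2  -0.52]
axes cols
 [[ 0.96  0.    0.3 ]
 [-0.3   0.    0.96]
 [ 0.   -1.    0.  ]]
shift units total [ 2.054  0.275 -1.389] mm [ 308.1   41.2 -208.4] turn units [-0.001  0.003  0.001] deg [-0.1  0.3  0.1]
```

```bash
python3 -m creep '[[[0.25,0,-0.17,0,0,0,-1],[0.25,0,-0.17,0,0,0,-1],[0.25,0,-0.17,0,0,0,-1],[0.25,0,-0.17,0,0,0,-1],[0.25,0,-0.17,0,0,0,-1],[0.25,0,-0.17,0,0,0,-1],[0.25,0,-0.17,0,0,0,-1],[0.25,0,-0.17,0,0,0,-1]]]'; python3 - <<'E'
from h import *
import cv2
to([.500,.0235,.22])
for c in("scene","top"):
    im=bot.read_camera(c); 
    print(c,[(r["p"],np.round(r["at"],3)) for r in bot.spot_point("pad_left",c)][:3])
    print(c,[(r["p"],np.round(r["at"],3)) for r in bot.spot_point("shutter_tab",c)][:3])
    cv2.imwrite(f"pics/{c}1.png",cv2.resize(im[100:310,150:430,::-1],None,fx=2.8,fy=2.8))
E
```

```text
time: 2.4
ee_pos: [0.5, 0.0166, 0.3036]
tcp_rot: [0.701, -0.698, 0.103, -0.108]
contact_force: [0.6, 1.1, 0.2]
opening: 0.0
t 2.4 p [0.5    0.0166 0.3036] F [0.6 1.1 0.2] open 0.0 
j [-0.06  0.2   1.71  0.    1.22 -1.33]
axes cols
 [[ 0.96  0.01  0.3 ]
 [-0.3   0.    0.96]
 [ 0.01 -1.    0.01]]
shift units total [-0.017  0.557  0.041] mm [-2.6 83.6  6.1] turn units [-0.003  0.003  0.004] deg [-0.3  0.3  0.3]
scene [(0.98, array([0.502, 0.017, 0.165]))]
scene [(0.58, array([ 0.583, -0.088,  0.268]))]
top [(0.53, array([ 0.453, -0.326,  0.001])), (0.46, array([ 0.631, -0.218, -0.002]))]
top [(0.43, array([ 0.584, -0.09 ,  0.263]))]
```

View pics/scene1.png

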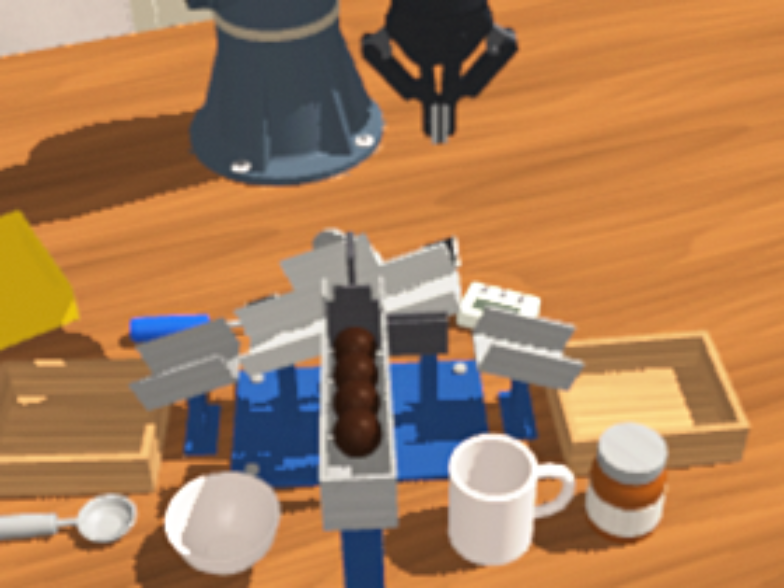

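View pics/top1.png

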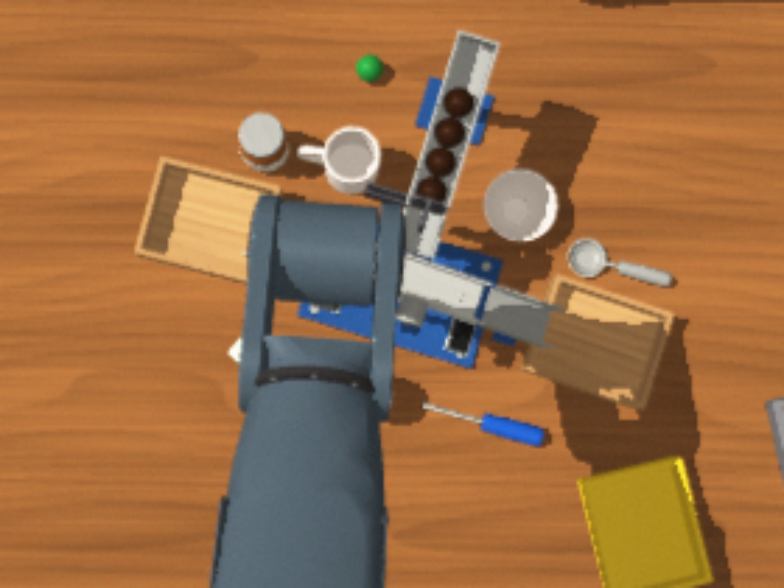

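Gripper (tips at about (440,140) in the scene crop) is above and in front of the raised left pad, which sits at about (447,250) in the same crop. Going down.

```bash
python3 -m creep '[[[-0.02,0.2,0.04,0,0.003,0.004,-1],[0,0.2,0,0,0,0,-1],[0,0.2,0,0,0,0,-1],[0,0.07,0,0,0,0,-1],[0,0,0,0,0,0,-1]]]'; python3 -c "
from h import *
to([.500,.0235,.182])"
```

```text
time: 3.2
ee_pos: [0.496, 0.0319, 0.2027]
tcp_rot: [0.702, -0.697, 0.103, -0.106]
contact_force: [0.6, 0.2, 1.2]
opening: 0.0004
t 3.2 p [0.496  0.0319 0.2027] F [0.6 0.2 1.2] open 0.0004 
j [-0.03  0.31  1.84  0.01  0.99 -1.31]
axes cols
 [[ 0.96  0.01  0.29]
 [-0.29  0.01  0.96]
 [ 0.   -1.    0.01]]
shift units total [ 0.041  0.138 -0.047] mm [ 6.2 20.7 -7.1] turn units [-0.004  0.006  0.002] deg [-0.4  0.5  0.2]
```

```bash
python3 -m creep '[[[0.04,0,-0.045,0,0,0,-1],[0,0,0,0,0,0,-1],[0,0.06,0,0,0,0,-1],[0,0.06,0,0,0,0,-1]]]'; python3 -c "
from h import *
to([.500,.0235,.13])"
```

```text
time: 3.6
ee_pos: [0.5024, 0.0237, 0.1886]
tcp_rot: [0.702, -0.697, 0.1, -0.108]
contact_force: [0.2, -0.3, -0.3]
opening: 0.0002
t 3.6 p [0.5024 0.0237 0.1886] F [ 0.2 -0.3 -0.3] open 0.0002 
j [-0.05  0.34  1.84  0.01  0.95 -1.33]
axes cols
 [[ 0.96  0.01  0.29]
 [-0.29  0.01  0.96]
 [ 0.01 -1.    0.01]]
shift units total [-0.019  0.391 -0.009] mm [-2.9 58.6 -1.4] turn units [-0.006  0.007  0.007] deg [-0.5  0.6  0.6]
```

```bash
python3 -m creep '[[[-0.01,0.06,0,0,0,0,-1],[0,0.06,0,0,0,0,-1],[0,0.06,0,0,0,0,-1],[0,0.06,0,0,0,0,-1]]]'; python3 -c "
from h import *
to([.500,.0235,.13])"
```

```text
time: 4.0
ee_pos: [0.5011, 0.0243, 0.1493]
tcp_rot: [0.702, -0.697, 0.1, -0.108]
contact_force: [1.0, -0.2, 0.4]
opening: 0.0002
t 4.0 p [0.5011 0.0243 0.1493] F [ 1.  -0.2  0.4] open 0.0002 
j [-0.05  0.39  1.87  0.01  0.86 -1.33]
axes cols
 [[ 0.96  0.01  0.29]
 [-0.29  0.01  0.96]
 [ 0.01 -1.    0.01]]
shift units total [-0.007  0.129 -0.008] mm [-1.  19.3 -1.3] turn units [-0.006  0.006  0.007] deg [-0.5  0.6  0.6]
```

```bash
python3 -m creep '[[[0,0.05,0,0,0,0,-1],[0,0.05,0,0,0,0,-1],[0,0,0,0,0,0,-1],[0,0,0,0,0,0,-1]]]'; python3 - <<'E'
from h import *
import cv2
to([.500,.0235,.13])
im=bot.read_camera("scene"); c="scene"
for t in("pad_left","pad_right","shutter_tab"): print(t,[(r["p"],np.round(r["at"],3)) for r in bot.spot_point(t,c)][:3])
cv2.imwrite(f"pics/{c}2.png",cv2.resize(im[100:310,150:430,::-1],None,fx=2.8,fy=2.8))
E
```

```text
time: 4.4
ee_pos: [0.5006, 0.0245, 0.1311]
tcp_rot: [0.702, -0.697, 0.101, -0.107]
contact_force: [-0.3, -1.0, -0.3]
opening: 0.0
t 4.4 p [0.5006 0.0245 0.1311] F [-0.3 -1.  -0.3] open 0.0 
j [-0.05  0.42  1.89  0.01  0.82 -1.33]
axes cols
 [[ 0.96  0.01  0.29]
 [-0.29  0.01  0.96]
 [ 0.01 -1.    0.01]]
shift units total [-0.002  0.007 -0.007] mm [-0.3  1.1 -1.1] turn units [-0.005  0.006  0.005] deg [-0.5  0.6  0.4]
pad_left [(0.58, array([0.504, 0.026, 0.106]))]
pad_right [(0.84, array([ 0.456, -0.127,  0.167])), (0.35, array([ 0.433,  0.11 , -0.003]))]
shutter_tab [(0.63, array([ 0.583, -0.086,  0.263]))]
```

View pics/scene2.png

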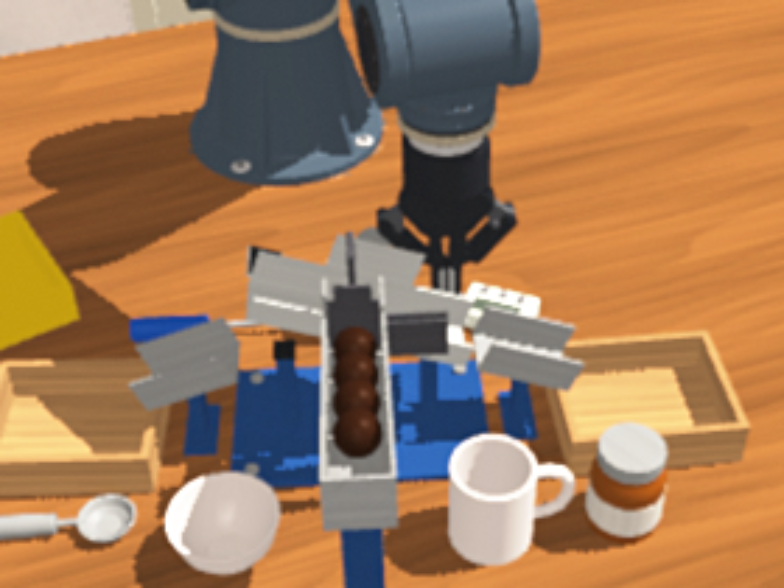

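Rocker has tipped: pad_left is now at z 0.106 and pad_right at 0.167, with the right end raised in the picture at (285,290). The shutter is still shut. Next I'll retract up and move to the right of the tab.

```bash
python3 -m creep '[[[0,-0.33,0,0,0,0,-1],[0,-0.33,0,0,0,0,-1],[0,-0.33,0,0,0,0,-1],[0,-0.33,0,0,0,0,-1],[0,-0.2,0,0,0,0,-1],[0,0,0,0,0.006,0.005,-1]]]'; python3 -c "
from h import *
to([.568,-.137,.34])"
```

```text
time: 5.2
ee_pos: [0.4973, 0.0232, 0.3681]
tcp_rot: [0.702, -0.696, 0.106, -0.108]
contact_force: [-0.8, -0.7, -0.4]
opening: 0.0
t 5.2 p [0.4973 0.0232 0.3681] F [-0.8 -0.7 -0.4] open 0.0 
j [-0.05  0.15  1.61  0.01  1.37 -1.32]
axes cols
 [[ 0.95  0.    0.3 ]
 [-0.3   0.01  0.95]
 [ 0.   -1.    0.01]]
shift units total [ 0.769  0.181 -0.879] mm [ 115.4   27.1 -131.9] turn units [-0.005  0.     0.001] deg [-0.5  0.   0.1]
```

```bash
python3 -m creep '[[[0.15,0.03,-0.17,0,0,0,-1],[0.15,0.03,-0.17,0,0,0,-1],[0.15,0.03,-0.17,0,0,0,-1],[0.15,0.03,-0.17,0,0,0,-1],[0.12,0.03,-0.14,0,0,0,-1],[0,0,0,0,0,0,-1]]]'; python3 - <<'E'
from h import *
import cv2
to([.568,-.137,.253])
c="scene"; im=bot.read_camera(c)
for t in("shutter_tab","pad_left","pad_right"): print(t,[(r["p"],np.round(r["at"],3)) for r in bot.spot_point(t,c)][:3])
E
```

```text
time: 5.8
ee_pos: [0.565, -0.1311, 0.3421]
tcp_rot: [0.702, -0.696, 0.106, -0.108]
contact_force: [-0.1, 1.2, -0.4]
opening: -0.0002
t 5.8 p [ 0.565  -0.1311  0.3421] F [-0.1  1.2 -0.4] open -0.0002 
j [-0.31  0.33  1.45  0.01  1.36 -1.58]
axes cols
 [[ 0.95  0.    0.3 ]
 [-0.3   0.01  0.95]
 [ 0.   -1.    0.01]]
shift units total [ 0.03   0.594 -0.037] mm [ 4.6 89.1 -5.6] turn units [-0.006  0.001  0.001] deg [-0.6  0.1  0. ]
shutter_tab [(0.81, array([ 0.585, -0.088,  0.266]))]
pad_left [(0.77, array([0.504, 0.028, 0.107]))]
pad_right [(0.63, array([ 0.458, -0.128,  0.166]))]
```

```bash
python3 -m creep '[[[0.03,0.1,-0.04,0,0,0,-1],[0,0.15,0,0,0,0,-1],[0,0.15,0,0,0,0,-1],[0,0.12,0,0,0,0,-1],[0,0,0,0,0,0,-1]]]'; python3 - <<'E'
from h import *
import cv2
to([.570,-.130,.253])
c="scene"; im=bot.read_camera(c)
cv2.imwrite(f"pics/{c}3.png",cv2.resize(im[100:310,150:430,::-1],None,fx=2.8,fy=2.8))
E
```

```text
time: 6.5
ee_pos: [0.5669, -0.1318, 0.2614]
tcp_rot: [0.703, -0.696, 0.102, -0.106]
contact_force: [0.4, -0.3, -0.5]
opening: -0.0
t 6.5 p [ 0.5669 -0.1318  0.2614] F [ 0.4 -0.3 -0.5] open -0.0 
j [-0.31  0.39  1.55  0.01  1.19 -1.59]
axes cols
 [[ 0.96  0.01  0.29]
 [-0.29  0.01  0.96]
 [ 0.   -1.    0.01]]
shift units total [0.016 0.056 0.017] mm [2.4 8.4 2.5] turn units [-0.007  0.006  0.003] deg [-0.6  0.5  0.3]
```

View pics/scene3.png

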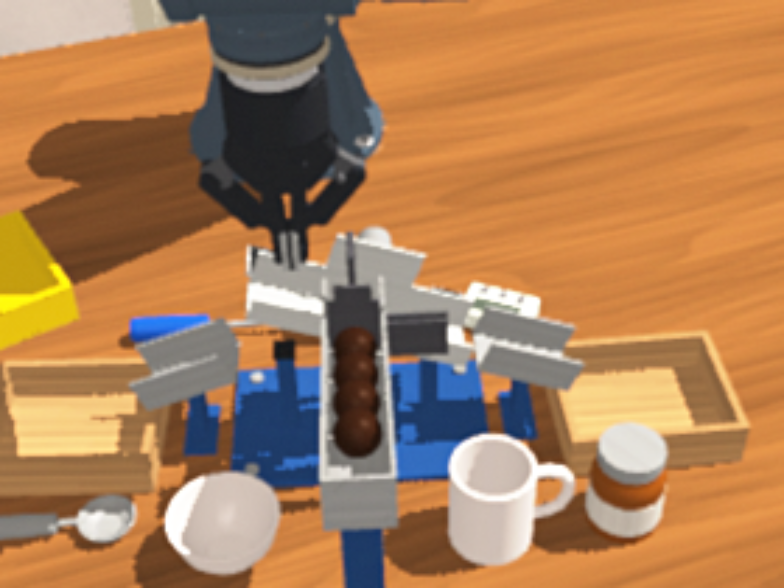

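Fingertips at crop (290,262) are just right of the tab (350,255), at the right height. Pushing left.

```bash
python3 -m creep '[[[0.015,0.055,0,0,0,0,-1],[0,0,0.1,0,0,0,-1],[0,0,0.1,0,0,0,-1],[0,0,0.1,0,0,0,-1],[0,0,0.1,0,0,0,-1]]]'; python3 -c "
from h import *
to([.594,-.054,.253])"
```

```text
time: 7.05
ee_pos: [0.5893, -0.0718, 0.2573]
tcp_rot: [0.702, -0.697, 0.1, -0.109]
contact_force: [-0.7, -2.6, -0.4]
opening: -0.0001
t 7.05 p [ 0.5893 -0.0718  0.2573] F [-0.7 -2.6 -0.4] open -0.0001 
j [-0.2   0.42  1.53  0.01  1.18 -1.48]
axes cols
 [[ 0.96  0.01  0.29]
 [-0.29  0.01  0.96]
 [ 0.01 -1.    0.01]]
shift units total [-0.005  0.03   0.122] mm [-0.7  4.5 18.3] turn units [-0.006  0.005  0.007] deg [-0.6  0.5  0.6]
```

```bash
python3 -m creep '[[[0,0.01,0.07,0,0,0,-1],[0,0.01,0.06,0,0,0,-1]]]'; python3 -c "
from h import *
to([.594,-.054,.253])"
```

```text
time: 7.25
ee_pos: [0.5947, -0.0547, 0.2559]
tcp_rot: [-0.698, 0.701, -0.099, 0.108]
contact_force: [-32.8, -74.0, 21.6]
opening: -0.0001
t 7.25 p [ 0.5947 -0.0547  0.2559] F [-32.8 -74.   21.6] open -0.0001 
j [-0.17  0.42  1.52 -0.    1.18 -1.44]
axes cols
 [[ 0.96  0.01  0.29]
 [-0.29 -0.    0.96]
 [ 0.01 -1.   -0.  ]]
shift units total [-0.006  0.02   0.003] mm [-1.   2.9  0.5] turn units [0.001 0.007 0.008] deg [0.1 0.6 0.7]
```

It has reached the stop, with a firm contact of about 80 N. Backing off now.

```bash
python3 -m creep '[[[0,0,-0.07,0,0,0,-1],[0,0,-0.1,0,0,0,-1],[0,-0.05,-0.1,0,0,0,-1],[0,-0.33,0,0,0,0,-1],[0,-0.33,0,0,0,0,-1],[0,0,0,0,0,0,-1]]]'; python3 - <<'E'
from h import *
import cv2
to([.594,-.054,.253])
for c in("scene","top"):
    im=bot.read_camera(c)
    for t in("shutter_tab","pad_left","pad_right","ball1"): print(t,[(r["p"],np.round(r["at"],3)) for r in bot.spot_point(t,c)][:5])
    cv2.imwrite(f"pics/{c}4.png",cv2.resize(im[100:310,150:430,::-1],None,fx=2.8,fy=2.8))
E
```

```text
time: 7.85
ee_pos: [0.5809, -0.0951, 0.3673]
tcp_rot: [-0.698, 0.701, -0.1, 0.107]
contact_force: [0.9, 0.9, 0.3]
opening: 0.0001
t 7.85 p [ 0.5809 -0.0951  0.3673] F [0.9 0.9 0.3] open 0.0001 
j [-0.24  0.33  1.39 -0.    1.41 -1.52]
axes cols
 [[ 0.96  0.01  0.29]
 [-0.29 -0.    0.96]
 [ 0.01 -1.   -0.  ]]
shift units total [-0.004  0.761  0.289] mm [ -0.6 114.2  43.3] turn units [0.001 0.007 0.007] deg [0.1 0.7 0.6]
shutter_tab [(0.74, array([ 0.596, -0.035,  0.263]))]
pad_left [(0.73, array([0.5  , 0.028, 0.106])), (0.68, array([ 0.523, -0.066,  0.152]))]
pad_right [(0.79, array([ 0.454, -0.127,  0.168]))]
ball1 [(0.69, array([ 0.816, -0.026,  0.021])), (0.64, array([ 0.524, -0.067,  0.148])), (0.47, array([0.558, 0.018, 0.117])), (0.44, array([0.57 , 0.108, 0.083])), (0.35, array([ 0.688, -0.006, -0.002]))]
shutter_tab []
pad_left [(0.63, array([0.503, 0.025, 0.106]))]
pad_right []
ball1 [(0.59, array([0.584, 0.129, 0.077])), (0.59, array([0.548, 0.018, 0.114])), (0.54, array([0.613, 0.239, 0.024])), (0.53, array([0.601, 0.2  , 0.03 ])), (0.39, array([ 0.816, -0.027,  0.018]))]
```

View pics/scene4.png

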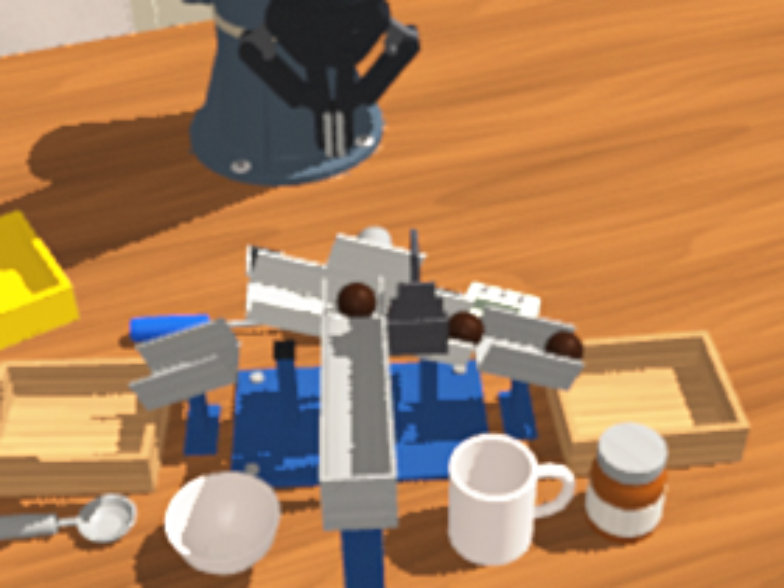

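Shutter is open: the tab has moved about 54 mm. The balls are rolling left, seen at crop (357,300), (465,328) and (565,347). I'll wait and then check.

```bash
python3 -m creep '[[[0,-0.2,-0.1,0,0,0,-1],[-0.2,0,0,0,0,0,-1],[-0.2,0,0,0,0,0,-1],[0,0,0,0,0,0,-1],[0,0,0,0,0,0,-1],[0,0,0,0,0,0,-1],[0,0,0,0,0,0,-1],[0,0,0,0,0,0,-1]]]';python3 -m creep '[[[0,0,0,0,0,0,-1],[0,0,0,0,0,0,-1],[0,0,0,0,0,0,-1],[0,0,0,0,0,0,-1],[0,0,0,0,0,0,-1],[0,0,0,0,0,0,-1],[0,0,0,0,0,0,-1],[0,0,0,0,0,0,-1]]]'; python3 - <<'E'
from h import *
import cv2
to([.594,-.054,.253])
for c in("scene","top"):
    im=bot.read_camera(c)
    for t in("shutter_tab","pad_left","pad_right","ball1","tray_left"): print(t,[(r["p"],np.round(r["at"],3)) for r in bot.spot_point(t,c)][:6])
    cv2.imwrite(f"pics/{c}5.png",cv2.resize(im[100:310,150:430,::-1],None,fx=2.8,fy=2.8))
E
```

```text
time: 9.15
ee_pos: [0.5174, -0.0914, 0.3887]
tcp_rot: [-0.699, 0.7, -0.104, 0.102]
contact_force: [-0.3, 0.4, 0.1]
opening: -0.0002
time: 9.95
ee_pos: [0.518, -0.0916, 0.388]
tcp_rot: [-0.699, 0.7, -0.105, 0.101]
contact_force: [0.7, -0.2, -0.6]
opening: 0.0001
t 9.95 p [ 0.518  -0.0916  0.388 ] F [ 0.7 -0.2 -0.6] open 0.0001 
j [-0.26  0.2   1.51 -0.    1.44 -1.54]
axes cols
 [[ 0.96 -0.01  0.29]
 [-0.29 -0.    0.96]
 [-0.   -1.   -0.  ]]
shift units total [0.417 0.897 0.389] mm [ 62.5 134.6  58.3] turn units [ 0.002  0.008 -0.003] deg [ 0.2  0.7 -0.2]
shutter_tab [(0.8, array([ 0.597, -0.044,  0.264]))]
pad_left [(0.58, array([0.501, 0.027, 0.104]))]
pad_right [(0.93, array([ 0.457, -0.125,  0.167]))]
ball1 [(0.78, array([ 0.816, -0.029,  0.021])), (0.65, array([0.586, 0.244, 0.027])), (0.64, array([0.607, 0.197, 0.026])), (0.56, array([0.626, 0.167, 0.024])), (0.54, array([0.64 , 0.227, 0.026]))]
tray_left [(0.63, array([0.609, 0.176, 0.003]))]
shutter_tab []
pad_left [(0.79, array([0.5  , 0.024, 0.109]))]
pad_right [(0.97, array([ 0.456, -0.134,  0.166])), (0.73, array([0.582, 0.24 , 0.026]))]
ball1 [(0.55, array([0.604, 0.204, 0.025])), (0.51, array([0.621, 0.163, 0.026])), (0.5, array([ 0.816, -0.031,  0.019])), (0.49, array([0.643, 0.232, 0.025])), (0.46, array([ 0.63 , -0.222, -0.002])), (0.41, array([0.584, 0.242, 0.021]))]
tray_left [(0.88, array([ 0.608,  0.184, -0.   ]))]
```

View pics/scene5.png

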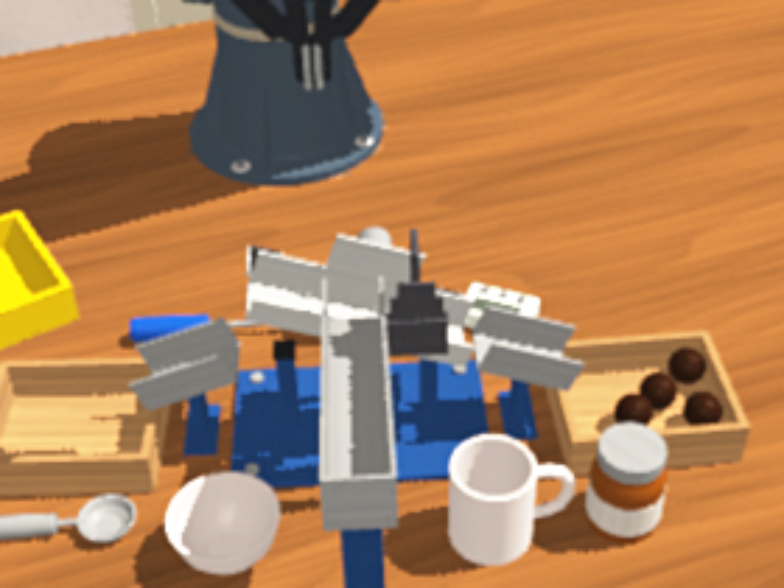

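View pics/top5.png

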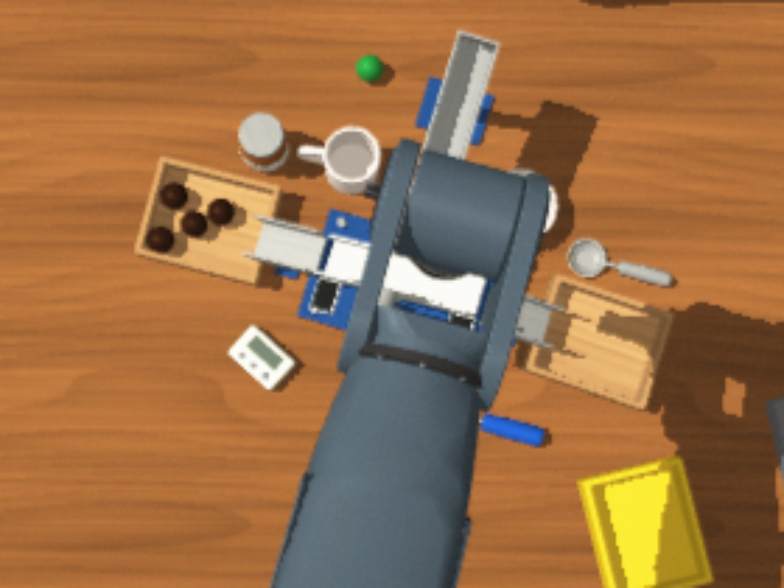

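All four balls lie in the left tray: crop (688,365), (658,390), (634,408) and (703,409) in the scene view, and the same four in the top view. The lane is empty and nothing has been displaced. Handing in.

```bash
python3 -c "
from bench import bot
print(bot.finish_job())"
```

```text
the job is handed in; nothing more can be done
None
```

I tipped the rocker to the left and opened the shutter. All four coffee balls rolled into the left tray, and I handed the job in at about 10.5 s of the 38 s. No verdict was given, so success is judged from my last checks.

- **Rocker:** it started with the left end raised. I pressed the left pad down with the shut fingertips, and its height went from about 0.167 m to 0.106 m. It stayed down in every later look.
- **Shutter:** I pushed the tab to its stop. The scene camera put the tab's travel at about 47 to 54 mm, because its readings scattered. The top camera could not see the tab at the end. The sharp rise in force supports that it is fully open.
- **Push force:** reaching the stop gave a brief wrist force of about 84 N, more than intended but under the 120 N limit. The pushing was done with the fingers.
- **Balls:** both cameras showed all four inside the left tray and the lane empty.
- **Surroundings:** I saw no tray or bystander moved. I compared positions by number only for the left tray; its top-view position was unchanged. In the last top picture the arm hid the tin and part of the bowl.
- **Robot at hand-in:** clear of everything, with the force reading at noise level.

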